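# Pack two tea sets in hinoki boxes

## Robot

A 7-joint arm with a two-finger parallel gripper is mounted at the origin on the work surface. World frame = base frame: x ahead of the robot, y to its left, z up, the work surface at z = 0. Lengths are in m, angles in rad, forces in N, time in s.
With the tool pointing down it reaches from about 0.425 to 1.025 m from the base axis. Payload 9.4 kg.
Tool frame: the origin (TCP) lies at the very end of the fingers, on their centre line; the grasp point (between the pads) lies 19 mm behind it; z points along the fingers, y is the direction in which the jaws open and shut (so a half turn about z gives the same grasp; the last joint's range is limited). The gripper opens to 93 mm and grips with 3 to 60 N. Pads are 15 mm wide; open, the fingers measure 128 mm over their backs; the gripper's body (75 mm by 188 mm) begins 65 mm behind the grasp point.
Start: joints at [-1.417, 0.599, -0.003, 1.599, 0.002, 0.943, -0.08], TCP at [0.166, 0.706, 0.219] pointing down, gripper open.
Joint ranges: [-2.57, 2.57], [-0.35, 1.97], [-1.29, 1.29], [0.11, 2.56], [-1.05, 4.19], [0.11, 1.86], [-2.63, 2.63]. Speed limits (rad/s): [2.22, 2.22, 3.01, 3.01, 3.14, 3.14, 3.14].

## Interface

Orientations are given as a unit quaternion [x, y, z, w].
In Python, from rig import get_state, read_camera, camera_params, close_job gives the robot as it stands.
- The arm moves only by the shell command python3 -m creep 'ROWS' [OPENING] [FORCE]. ROWS is a JSON object of lists of equal length, an entry for each row: "linear": the shift along the tool's x, y, z in cm, a list of three; "rotation": the turn, a rotation vector about the tool's x, y, z in rad, a list of three. A call has 1 to 12 rows; each row is the pose to reach, as a shift and turn from the pose commanded when the call began, along the tool's axes at that moment; what a row does not reach only later rows make up. A row lasts 1/8 s, in which the tool goes at most 62.5 mm and 10.7 degrees, less where a joint would pass 70% of its speed; a pose out of reach is approached as far as the arm can. A call with a gripper value outside its range is refused whole. OPENING is the opening in per cent of the stroke, from 0 (shut) to 100 (fully open), set as the call begins (- or left out, the last holds). The fingers move at their own pace and stop on an object; FORCE is the grip in N (left out, the last holds). Time passes only in rows, so rows that repeat a pose let the fingers close. It gives the time, the measured TCP pose, the force and the opening at its end, in the units of the state.
- get_state(): the state, without advancing time (a new reading comes with each control period).
- read_camera(name): name is "scene" or "top"; returns (picture, depth): 384x512x3 uint8, red, green, blue; 384x512 float32, m along the optical axis (not along the pixel's ray), 0 where there is no reading.
- camera_params(name): a dict with "fx", "fy", "cx", "cy" (pixels), "eye" and "rotation" of the camera in the world. Camera axes: x right, y up, looking along -z (the intrinsics and any distortion apply to the point x, -y, -z); pixel columns grow to the right and rows downward; lengths in m; the calibration is good to about 2 mm. A picture is of the moment at which its call begins. camera_params takes no time and is no camera call.
- close_job(): hands the job in, once; it reports no verdict.
The state is a dict: "time": time; "joint_positions": joint angles; "dq": joint speeds; "joint_torque": joint torques, N m; "tcp_pos": TCP position; "orientation": TCP orientation; "contact_force": force on the tool from outside, world axes, zero at the start; "wrist_torque": the same for the moment, N m; "grip_width": finger opening in m.
Only numpy, scipy, OpenCV 4.12 (cv2) and the standard library are available. Lean on these libraries where they do the work, as an engineer would, in place of code of your own. Each camera call takes 0.05 s, during which the arm holds its last target. There are 200 camera calls.

## Task

Make up the two tea sets in the hinoki boxes. In the box divided crosswise, first stand the white porcelain whisk holder in the middle of the smaller well and then set the bamboo whisk on it, tines down, and stand the low dark-wood caddy in the middle of the larger well; in the box with the two notched cradle blocks, lay the bamboo scoop centred in the cradle (either way round) and stand the tall steel caddy in the middle of the long well beside it. Leave the brown bowl and the small white cup where they are.

Things in the scene. Friction and masses are not known exactly. Their poses are not given: they have to be found in the camera images.
- holder_mid (a point): White porcelain whisk holder, a loose upright piece 70 mm tall: round foot 46 mm across and 8 mm high, thin stem 18 mm across, bulb 26 mm across from 50 to 62 mm up, tapering to a flat top 16 mm across. 0.12 kg. The point is on its axis, half-way up (35 mm above its underside); z is up. It is easily gripped by the bulb.
- whisk_mid (a point): Bamboo whisk standing tines down, loose, rigid, 105 mm tall, 0.04 kg: hollow bell 60 mm high, 54 mm across at its open lower end (46 inside; cavity 54 deep, 30 across at its ceiling); above it a round handle 24 mm across, 45 long. Point: on its axis, 52.5 mm above its lower end; mid-handle is 30 mm higher; z up. Set on the holder, its lower end hangs 16 mm above the holder's underside.
- low_caddy_mid (a point): Low lidded caddy of turned dark wood, round, 60 mm across and 55 mm tall, slightly domed lid that stays on. 0.15 kg. The point is on its axis, half-way up (27.5 mm); z is up.
- tall_caddy_mid (a point): Tall lidded steel caddy, round, 50 mm across and 85 mm tall, flat lid that stays on. 0.2 kg. The point is on its axis, half-way up (42.5 mm); z is up.
- scoop_mid (a point): Bamboo scoop: slim rigid bar 164 mm long, 10 wide, 6 thick, last 20 mm (14 wide) bent up at its +x end. 0.025 kg. Starts on a fixed white ceramic rest (two notched blocks 90 mm apart on a base 4 mm thick), underside 28 mm above the table. Point: mid-length, half-way up the bar, about its centre of mass; x along it, z up. Grip across its width, between the blocks.
- well_box: Hinoki box divided crosswise, fixed, 150 mm (its x) by 230 mm (its y), walls 6 mm thick, 22 mm high, floor 6 mm thick. Origin: centre of its underside, on the table; z up. A divider, 22 mm high, splits it into a smaller well (90 mm along y), centre at x 0, y +64 mm, and a larger well (122 mm along y), centre at x 0, y -48 mm; both 138 mm along x.
- cradle_box: Hinoki box with scoop cradle, fixed; size, walls, floor and origin like the other. Divider along y at x -20 mm, 22 mm high. On its -x side two notched blocks at x -45, y +45 and -45 mm, 14 mm thick: the scoop lies along y across both, in notches 28 mm wide, their floor 28 mm above the table, cheeks 7 mm higher; cradle centre x -45, y 0. On the +x side a long well 86 mm wide, centre x +26, y 0.
- bowl_mid (a point): Brown ash-glaze tea bowl, loose, 116 mm across, 70 mm tall; the point is on its axis half-way up. To be left alone.
- cup_mid (a point): Small white porcelain cup, loose, 44 mm across, 38 mm tall, between the two boxes; the point is on its axis half-way up. To be left alone.
Things that resemble listed ones, but are neither listed nor needed, are in the scene too. What is shaped like the part that bears holder_mid but red or yellow is not meant.

How it is judged:
By the outcome, as a careful person would: the job done as asked, in the order asked, and still so for the second after the job is handed in, with the robot touching nothing.
It also fails if it takes over 144 s, if anything falls off the work surface, if the arm or the gripper's body presses on something with over 40 N, if the wrist force passes 120 N, or if a joint passes its speed limit or range.

## Working session

There is one attempt and no reset: what is moved stays moved. The work goes in short steps, Python scripts to look and compute and a shell command to move; the robot and the scene stay as the last step left them, time stands still between calls to the robot, and variables do not carry over. Pictures are saved under pics/ and viewed, about 12 in all and at most 16, crops included, and the job is handed in when it is done.

```bash
ls; mkdir -p pics; python3 - <<'E'
from rig import *
import cv2,numpy as np
s=get_state();print({k:np.round(s[k],3).tolist() for k in s})
for n in("scene","top"):
    p,d=read_camera(n);c=camera_params(n);print(n,c)
    np.savez(f'pics/{n}0.npz',p=p,d=d)
    cv2.imwrite(f'pics/{n}0.png',cv2.resize(p[:,:,::-1],(800,600),interpolation=cv2.INTER_CUBIC))
E
```

```text
pics
{'time': 0.0, 'joint_positions': [-1.417, 0.6, -0.003, 1.6, 0.002, 0.943, -0.08], 'dq': [-0.001, -0.0, 0.001, 0.0, -0.002, 0.001, 0.002], 'joint_torque': [0.001, -76.506, 1.497, -25.234, -0.053, 0.017, 0.0], 'tcp_pos': [0.166, 0.705, 0.218], 'orientation': [0.115, 0.993, -0.001, -0.0], 'contact_force': [0.406, 0.019, 0.112], 'wrist_torque': [-0.017, -0.035, -0.052], 'grip_width': 0.093}
scene {'fx': 436.46091011799416, 'fy': 436.46091011799416, 'cx': 250.43678465294738, 'cy': 198.71813129672174, 'eye': array([ 0.9418336 , -0.62189323,  0.76628656]), 'rotation': array([0.38228809, 0.12433519, 0.26643922, 0.87601753])}
top {'fx': 434.86191739623047, 'fy': 434.86191739623047, 'cx': 255.14994659718053, 'cy': 187.6577118311479, 'eye': array([ 0.26026378, -0.01036697,  1.33904863]), 'rotation': array([ 0.06696311, -0.06656621, -0.69833371,  0.70951738])}
```

View pics/scene0.png

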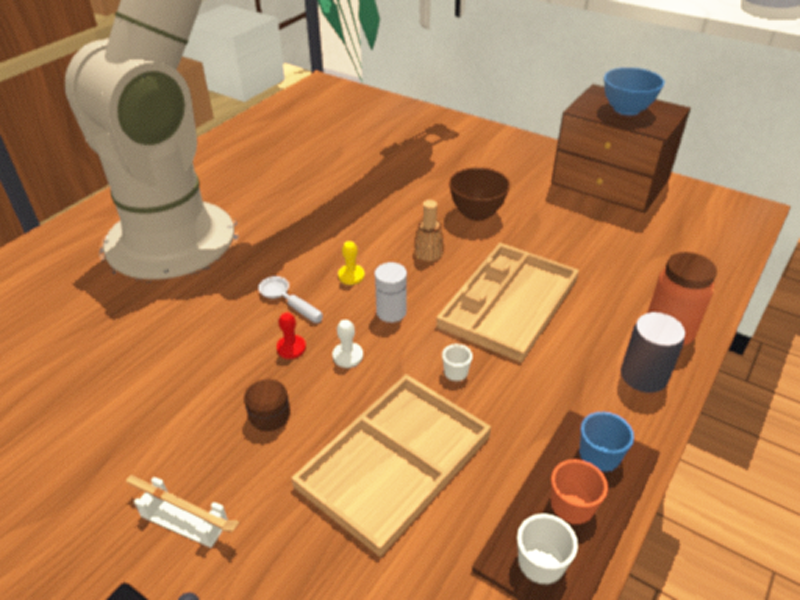

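View pics/top0.png

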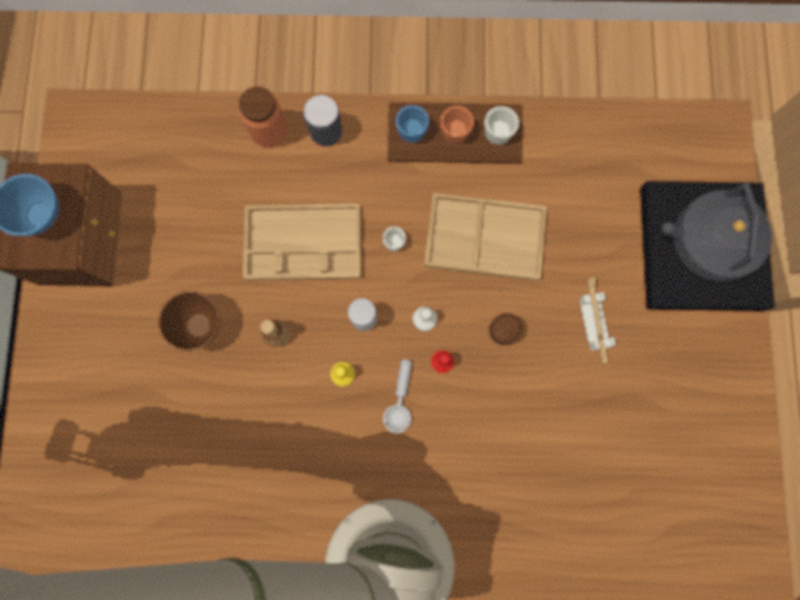

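The scene view shows the white holder at (347,343), whisk at (429,232), steel caddy at (390,292), dark caddy at (267,405), scoop at (181,503), and boxes at (392,462) and (508,300). The top view shows the same things at (425,318), (270,329), (362,314), (506,329), (597,320), (486,236) and (302,242).

```bash
cat > h.py <<'E'
import numpy as np,cv2
from scipy.spatial.transform import Rotation as R
from rig import *
def cloud(n,d):
    c=camera_params(n);v,u=np.mgrid[:384,:512]
    P=np.dstack([(u-c['cx'])/c['fx']*d,-(v-c['cy'])/c['fy']*d,-d])
    W=P@R.from_quat(c['rotation']).as_matrix().T+c['eye'];W[d<=0]=np.nan
    return W
def ray(n,uv,z):
    c=camera_params(n);u,v=np.asarray(uv,float).T
    D=np.stack([(u-c['cx'])/c['fx'],-(v-c['cy'])/c['fy'],-np.ones_like(u)],-1)@R.from_quat(c['rotation']).as_matrix().T
    return c['eye']+D*((z-c['eye'][2])/D[...,2])[...,None]
def snap(n):
    p,d=read_camera(n);return p,d,cloud(n,d)
def band(W,xy,r,z0,z1):
    m=(np.hypot(W[...,0]-xy[0],W[...,1]-xy[1])<r)&(W[...,2]>z0)&(W[...,2]<z1)
    q=W[m];
    if len(q)<3:return len(q),None
    (c,rr)=cv2.minEnclosingCircle(q[:,:2].astype(np.float32))
    return len(q),np.round(np.r_[q.mean(0)*1000,np.array(c)*1000,rr*1000],1)
E
python3 - <<'E'
from h import *
D={n:np.load(f'pics/{n}0.npz') for n in("scene","top")}
W={n:cloud(n,D[n]['d']) for n in D}
S={'holder':(425,316,.068,.07,[.053,.066]),'whisk':(269,326,.1,.105,[.075,.1]),'low':(506,328,.055,.055,[.03,.045]),'tall':(362,312,.085,.085,[.03,.07]),'cup':(394,237,.038,.038,[.01,.03]),'bowl':(187,320,.07,.07,[.02,.06])}
for k,(u,v,z,_,b) in S.items():
    g=ray('top',[[u*.64,v*.64]],z)[0]
    print(k,np.round(g*1000))
    for n in W:
        print('  ',n,'top',band(W[n],g,.06,z-.006,z+.01),'side',band(W[n],g,.06,*b))
# boxes & scoop: masks by height
for n in W:
    w=W[n]
    print(n,'table z',np.nanmedian(w[(abs(w[...,0]-.35)<.05)&(abs(w[...,1]+.2)<.1)][:,2]))
    for nm,g in(('well',(486,236)),('cradle',(302,242))):
        c=ray('top',[[g[0]*.64,g[1]*.64]],.015)[0]
        hsv=cv2.cvtColor(D[n]['p'],cv2.COLOR_RGB2HSV)
        m=(np.abs(w[...,0]-c[0])<.12)&(np.abs(w[...,1]-c[1])<.16)&(w[...,2]>.003)&(w[...,2]<.05)&(hsv[...,2]>130)&(hsv[...,1]>60)
        m=cv2.morphologyEx(m.astype(np.uint8),cv2.MORPH_OPEN,np.ones((3,3)))
        k,l,st,_=cv2.connectedComponentsWithStats(m);j=1+st[1:,4].argmax()
        q=w[l==j][:,:2].astype(np.float32)*1000
        print(n,nm,cv2.minAreaRect(q))
        if nm=='cradle':
            m2=(l==j)&(w[...,2]>.028);q=w[m2]*1000;print('blocks',len(q),q.mean(0).round())
    c=ray('top',[[597*.64,320*.64]],.03)[0]
    m=(np.hypot(w[...,0]-c[0],w[...,1]-c[1])<.12)&(w[...,2]>.018)&(hsv[...,1]>90)&(w[...,2]<.06)
    q=w[m]*1000;r=cv2.minAreaRect(q[:,:2].astype(np.float32));print(n,'scoop',len(q),r)
    a=cv2.fitLine(q[:,:2].astype(np.float32),cv2.DIST_HUBER,0,.01,.01).ravel();t=(q[:,:2]-a[2:])@a[:2]
    for lo in np.arange(-90,90,15):
        s=q[(t>=lo)&(t<lo+15)]
        if len(s):print('   ',lo,len(s),s.mean(0).round(1))
    print(a,t.min(),t.max())
E
```

```text
holder [460. -58.  68.]
   scene top (69, array([468.8, -65.1,  67.6, 468.2, -63.7,  12.4])) side (56, array([471.5, -68.4,  60.7, 467.1, -62.9,  13.4]))
   top top (51, array([466.2, -60.4,  67.7, 466.5, -60.7,  12.2])) side (26, array([464.3, -59.4,  62.5, 466.1, -60.6,  12.6]))
whisk [432. 230. 100.]
   scene top (63, array([433.1, 227.6, 102.7, 429.8, 229.8,  14.2])) side (67, array([435.6, 223.5,  88.5, 433.7, 228.9,  12.6]))
   top top (60, array([431.4, 232. , 104.6, 431.2, 232.5,  11.9])) side (16, array([427. , 225.6,  90. , 429.3, 228.5,  10.4]))
low [ 442. -213.   55.]
   scene top (390, array([ 447.5, -219.8,   53. ,  446. , -218. ,   28.8])) side (129, array([ 461.2, -232.7,   37.8,  446. , -219.1,   30.1]))
   top top (236, array([ 444.9, -215.4,   53.2,  444.3, -215.6,   29.4])) side (21, array([ 432.1, -200.4,   39.4,  443.9, -215.9,   30.4]))
tall [463.  60.  85.]
   scene top (234, array([466.8,  56.4,  84.8, 465.8,  59.4,  26. ])) side (234, array([475.5,  43.8,  50.4, 466.5,  55.2,  25. ]))
   top top (225, array([465.2,  61.5,  84.9, 465.3,  61.5,  25.2])) side (
[... 1731 characters left out ...]
, (154.4985809326172, 234.94334411621094), 2.479990243911743)
blocks 93 [580. 186.  32.]
top scoop 133 ((473.21575927734375, -450.47381591796875), (165.1834716796875, 124.62533569335938), 7.672128200531006)
    -90 15 [ 388.8 -404.    34.4]
    -75 17 [ 401.8 -402.7   34.4]
    -60 5 [ 415.3 -398.6   33.9]
    -45 9 [ 430.4 -397.5   34.6]
    -30 8 [ 444.4 -396.4   33.6]
    -15 5 [ 459.8 -393.6   32.4]
    0 11 [ 480.7 -433.5   30. ]
    15 12 [ 495.4 -426.2   30.4]
    30 8 [ 507.1 -401.4   31.8]
    45 13 [ 521.2 -386.1   33.2]
    60 23 [ 535.2 -384.6   36. ]
    75 7 [ 545.7 -383.9   42.9]
[ 9.9240220e-01  1.2303611e-01  4.6784900e+02 -3.9314117e+02] -84.93111871136657 80.24266266597137
```

```bash
python3 -m creep '{"linear":[[-28.6,-19.5,0],[-28.6,-19.5,0],[-28.6,-19.5,0],[-28.6,-19.5,0],[-28.6,-19.5,0],[-46.8,-67.8,4],[-46.8,-67.8,4],[-46.8,-67.8,4],[-46.8,-67.8,4],[-46.8,-67.8,4],[-46.8,-67.8,4],[-46.8,-67.8,4]],"rotation":[[0,0,0.18],[0,0,0.36],[0,0,0.54],[0,0,0.72],[0,0,0.9],[0,0,1.08],[0,0,1.26],[0,0,1.34],[0,0,1.34],[0,0,1.34],[0,0,1.34],[0,0,1.34]]}' 54 20
cat > box.py <<'E'
from h import *
D={n:np.load(f'pics/{n}0.npz') for n in("scene","top")}
for nm,c0,yaw in(('well',(.637,-.181),-6.),('cradle',(.617,.188),2.2)):
  for n in D:
    w=cloud(n,D[n]['d']);c=np.array(c0)*1000;a=np.radians(yaw)
    q=w[(w[...,2]>.0185)&(w[...,2]<.0255)&(np.hypot(w[...,0]-c0[0],w[...,1]-c0[1])<.17)][:,:2]*1000
    for _ in range(8):
        Rm=np.array([[np.cos(a),-np.sin(a)],[np.sin(a),np.cos(a)]]);l=(q-c)@Rm
        r={}
        for ax,h,o in((0,72,105),(1,112,65)):
            for s in(1,-1):
                m=(abs(l[:,ax]-s*h)<9)&(abs(l[:,1-ax])<o)
                r[ax,s]=(np.polyfit(l[m][:,1-ax],l[m][:,ax]-s*h,1),m.sum())
        e=np.array([(r[0,1][0][1]+r[0,-1][0][1])/2,(r[1,1][0][1]+r[1,-1][0][1])/2])
        c=c+Rm@e
        a-=(r[0,1][0][0]+r[0,-1][0][0])/2
    print(nm,n,c.round(1),np.degrees(a).round(2),[(k,np.round(v[0][1],1),int(v[1])) for k,v in r.items()])
E
python3 box.py
```

```text
time: 1.6
tcp_pos: [0.4488, 0.0432, 0.1865]
orientation: [0.707, 0.707, 0.0, 0.0]
contact_force: [0.9, -0.1, -0.1]
grip_width: 0.0505
well scene [ 634.9 -183.1] -6.15 [((0, 1), np.float64(-0.2), 356), ((0, -1), np.float64(0.2), 309), ((1, 1), np.float64(-0.1), 170), ((1, -1), np.float64(0.1), 241)]
well top [ 634.7 -180.6] -6.16 [((0, 1), np.float64(-0.2), 118), ((0, -1), np.float64(0.2), 120), ((1, 1), np.float64(-0.4), 58), ((1, -1), np.float64(0.4), 71)]
cradle scene [617.4 185.6] 1.96 [((0, 1), np.float64(-0.1), 165), ((0, -1), np.float64(0.1), 141), ((1, 1), np.float64(-0.5), 108), ((1, -1), np.float64(0.5), 151)]
cradle top [617.5 188.5] 2.05 [((0, 1), np.float64(-0.3), 113), ((0, -1), np.float64(0.3), 127), ((1, 1), np.float64(-1.0), 75), ((1, -1), np.float64(1.0), 71)]
```

```bash
python3 -m creep '{"linear":[[-10.5,1.8,0],[-10.5,1.8,0],[-10.5,1.8,5],[-10.5,1.8,5],[-10.5,1.8,5],[-10.5,1.8,5]],"rotation":[[0,0,0],[0,0,0],[0,0,0],[0,0,0],[0,0,0],[0,0,0]]}'
python3 - <<'E'
from h import *
p,d,w=snap('scene');cv2.imwrite('pics/a1.png',cv2.resize(p[140:300,130:340,::-1],(788,600),interpolation=cv2.INTER_CUBIC))
E
```

```text
time: 2.35
tcp_pos: [0.4673, -0.0595, 0.1378]
orientation: [0.707, 0.708, 0.001, 0.001]
contact_force: [0.4, -0.1, -0.4]
grip_width: 0.0504
```

View pics/a1.png

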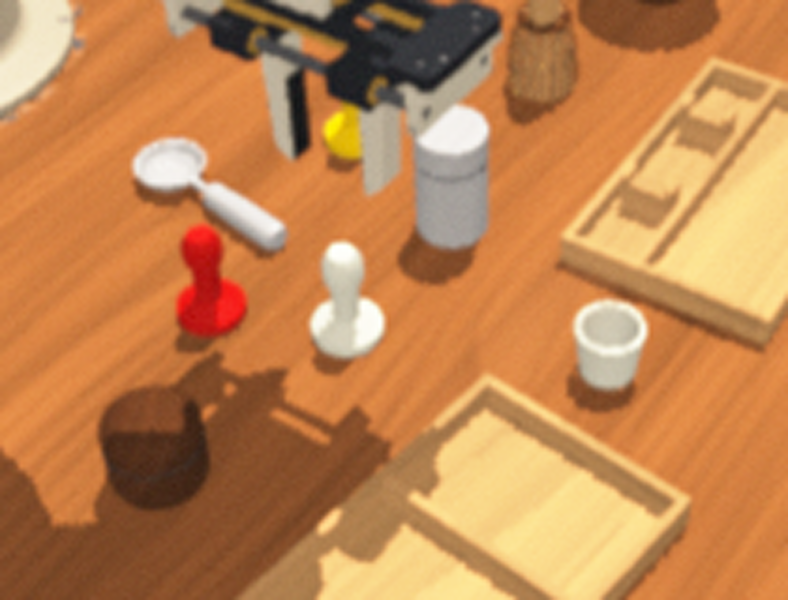

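The crop shows the fingers at (290,100) and (380,130), straddling above the holder at (345,290) with the jaws along world x. The way down is clear.

```bash
python3 -m creep '{"linear":[[-0.2,0,4],[-0.2,0,8],[-0.2,0,10],[-0.2,0,10],[-0.2,0,10]],"rotation":[[0,0,0],[0,0,0],[0,0,0],[0,0,0],[0,0,0]]}'
python3 -m creep '{"linear":[[0,0,0],[0,0,0],[0,0,0],[0,0,0],[0,0,0]],"rotation":[[0,0,0],[0,0,0],[0,0,0],[0,0,0],[0,0,0]]}' 0 20
python3 -m creep '{"linear":[[0,0,-3],[0,0,-6],[0,0,-6]],"rotation":[[0,0,0],[0,0,0],[0,0,0]]}'
```

```text
time: 3.02
tcp_pos: [0.4673, -0.0619, 0.0376]
orientation: [0.707, 0.707, 0.0, 0.001]
contact_force: [-0.8, 0.1, 0.7]
grip_width: 0.0506
time: 3.65
tcp_pos: [0.4667, -0.062, 0.0369]
orientation: [0.707, 0.707, 0.0, 0.0]
contact_force: [-0.3, 0.3, 7.3]
grip_width: 0.025
time: 4.03
tcp_pos: [0.4675, -0.062, 0.098]
orientation: [0.707, 0.707, 0.001, 0.001]
contact_force: [0.0, -0.0, -2.2]
grip_width: 0.025
```

```bash
python3 -m creep '{"linear":[[-2,6,0],[-4,12,0],[-5.6,17.4,0],[-5.6,17.4,0],[-5.6,17.4,0],[-5.6,17.4,0],[-5.6,17.4,2]],"rotation":[[0,0,0],[0,0,0],[0,0,0],[0,0,0],[0,0,0],[0,0,0],[0,0,0]]}'
python3 - <<'E'
from h import *
p,d,w=snap('scene');cv2.imwrite('pics/a2.png',cv2.resize(p[170:360,180:400,::-1],(690,600),interpolation=cv2.INTER_CUBIC))
E
```

```text
time: 4.9
tcp_pos: [0.641, -0.1179, 0.0771]
orientation: [0.707, 0.707, 0.001, 0.001]
contact_force: [-0.0, -0.0, -1.0]
grip_width: 0.0253
```

View pics/a2.png

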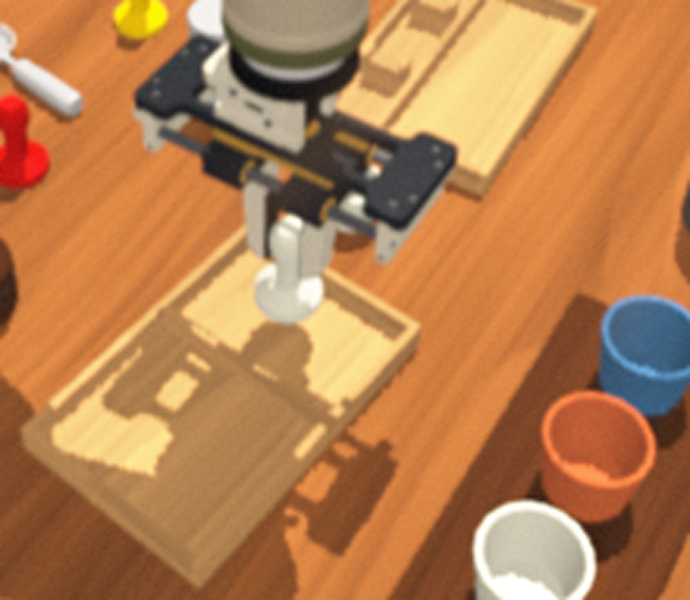

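The holder hangs upright at (288,290), above the small well.

```bash
python3 -m creep '{"linear":[[0,0.05,1.5],[0,0.05,2.7],[0,0.05,3.3],[0,0.05,3.4],[0,0.05,3.4],[0,0.05,3.4]],"rotation":[[0,0,0],[0,0,0],[0,0,0],[0,0,0],[0,0,0],[0,0,0]]}'
python3 -m creep '{"linear":[[0,0,0],[0,0,0],[0,0,0],[0,0,0]],"rotation":[[0,0,0],[0,0,0],[0,0,0],[0,0,0]]}' 60
python3 -m creep '{"linear":[[0,0,-5],[0,0,-11],[0,0,-16],[20,-8,-16],[30,-20,-16],[35,-21,-16],[35,-21,-16],[35,-21,-16],[35,-21,-16],[35,-21,-16]],"rotation":[[0,0,0],[0,0,0],[0,0,0],[0,0,0],[0,0,0],[0,0,0],[0,0,0],[0,0,0],[0,0,0],[0,0,0]]}'
python3 - <<'E'
from h import *
for n in('scene','top'):
    p,d,w=snap(n)
    print(n,'holder',band(w,(.642,-.118),.03,.045,.08),band(w,(.642,-.118),.03,.008,.02),'whisk',band(w,(.431,.231),.04,.098,.115))
E
```

```text
time: 5.7
tcp_pos: [0.6414, -0.1181, 0.0425]
orientation: [0.707, 0.707, 0.0, 0.0]
contact_force: [-0.9, -0.5, -1.0]
grip_width: 0.0254
time: 6.2
tcp_pos: [0.6412, -0.1181, 0.0426]
orientation: [0.707, 0.707, 0.0, 0.0]
contact_force: [-0.3, -0.4, 0.4]
grip_width: 0.0551
time: 7.45
tcp_pos: [0.4292, 0.2346, 0.2026]
orientation: [0.706, 0.708, 0.0, -0.0]
contact_force: [0.6, -0.2, -0.4]
grip_width: 0.0558
scene holder (156, array([ 643.8, -123.2,   68.1,  641.7, -119.4,   13.2])) (234, array([ 645. , -125.2,   15. ,  641.4, -118. ,   29.5])) whisk (51, array([432.7, 228.2, 104.2, 431.4, 230.1,  12.7]))
top holder (59, array([ 638.9, -115.5,   72.2,  640.6, -116.9,   13.2])) (111, array([ 635.4, -114.8,   14.4,  641.9, -118. ,   29.8])) whisk (57, array([431.6, 232.7, 104.6, 432.2, 232.6,  11.9]))
```

```bash
python3 -m creep '{"linear":[[-0.3,0.2,4],[-0.3,0.2,9],[-0.3,0.2,12],[-0.3,0.2,13.5],[-0.3,0.2,13.5],[-0.3,0.2,13.5]],"rotation":[[0,0,0],[0,0,0],[0,0,0],[0,0,0],[0,0,0],[0,0,0]]}'
python3 -m creep '{"linear":[[0,0,0],[0,0,0],[0,0,0],[0,0,0],[0,0,0]],"rotation":[[0,0,0],[0,0,0],[0,0,0],[0,0,0],[0,0,0]]}' 0 15
python3 -m creep '{"linear":[[0,0,-3],[0,0,-8],[0,0,-12],[0,0,-12]],"rotation":[[0,0,0],[0,0,0],[0,0,0],[0,0,0]]}'
python3 -m creep '{"linear":[[-5,3.1,0],[-10,6.2,0],[-15,9.3,0],[-20,12.4,0],[-25,15.5,0],[-30,18.6,0],[-35,21,0],[-35,21,0],[-35,21,0],[-35,21,0],[-35,21,0]],"rotation":[[0,0,0],[0,0,0],[0,0,0],[0,0,0],[0,0,0],[0,0,0],[0,0,0],[0,0,0],[0,0,0],[0,0,0],[0,0,0]]}'
python3 - <<'E'
from h import *
p,d,w=snap('scene');cv2.imwrite('pics/a3.png',cv2.resize(p[100:290,180:400,::-1],(690,600),interpolation=cv2.INTER_CUBIC))
s=get_state();g=s['tcp_pos']
for n in('scene','top'):
    w=snap(n)[2]
    z0=g[2]-.066
    print(n,'bell low',band(w,g[:2],.04,z0-.005,z0+.015))
    
E
```

```text
time: 8.3
tcp_pos: [0.4338, 0.229, 0.0685]
orientation: [0.707, 0.707, 0.001, 0.0]
contact_force: [-0.1, -0.3, -0.1]
grip_width: 0.0557
time: 8.93
tcp_pos: [0.4331, 0.2289, 0.0675]
orientation: [0.707, 0.707, -0.0, 0.0]
contact_force: [0.4, 0.6, -1.2]
grip_width: 0.0236
time: 9.43
tcp_pos: [0.4343, 0.2297, 0.19]
orientation: [0.707, 0.707, 0.003, 0.0]
contact_force: [0.5, -0.4, -1.0]
grip_width: 0.0241
time: 10.8
tcp_pos: [0.643, -0.1195, 0.1875]
orientation: [0.706, 0.708, 0.0, -0.0]
contact_force: [0.3, 0.0, -0.8]
grip_width: 0.0236
scene bell low (157, array([ 653.5, -134.7,  129.1,  646. , -121.5,   27. ]))
top bell low (0, None)
```

View pics/a3.png

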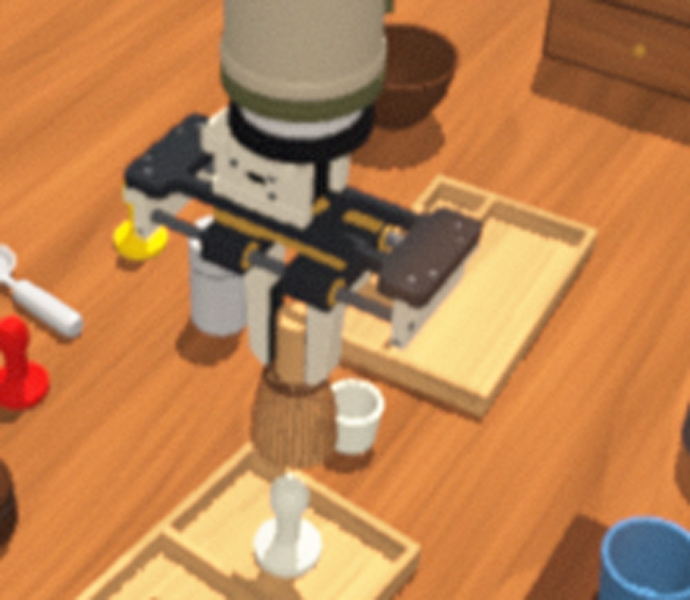

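The whisk hangs upright at (292,420), above the holder at (288,525).

```bash
python3 -m creep '{"linear":[[0.05,-0.15,0],[0.05,-0.15,3],[0.05,-0.15,5],[0.05,-0.15,7],[0.05,-0.15,8],[0.05,-0.15,9],[0.05,-0.15,9.5],[0.05,-0.15,9.5],[0.05,-0.15,9.5]],"rotation":[[0,0,0],[0,0,0],[0,0,0],[0,0,0],[0,0,0],[0,0,0],[0,0,0],[0,0,0],[0,0,0]]}'
python3 -m creep '{"linear":[[0,0,0.15],[0,0,0.25],[0,0,0.25]],"rotation":[[0,0,0],[0,0,0],[0,0,0]]}'
```

```text
time: 12.08
tcp_pos: [0.6419, -0.1206, 0.093]
orientation: [0.707, 0.707, 0.0, 0.0]
contact_force: [-0.2, -0.7, -0.8]
grip_width: 0.0236
time: 12.45
tcp_pos: [0.6416, -0.1205, 0.09]
orientation: [0.707, 0.707, -0.0, -0.0]
contact_force: [-0.3, -0.2, -0.8]
grip_width: 0.0232
```

```bash
python3 -m creep '{"linear":[[0,0,0.1],[0,0,0.1],[0,0,0.1]],"rotation":[[0,0,0],[0,0,0],[0,0,0]]}'
python3 -m creep '{"linear":[[0,0,0],[0,0,0],[0,0,0],[0,0,0]],"rotation":[[0,0,0],[0,0,0],[0,0,0],[0,0,0]]}' 60
python3 -m creep '{"linear":[[0,0,-4],[0,0,-9],[0,0,-12],[0,-6,-13],[-5,-12,-13],[-10,-18,-13],[-11,-19.6,-13],[-11,-19.6,-13],[-11,-19.6,-13]],"rotation":[[0,0,0],[0,0,0],[0,0,0],[0,0,0],[0,0,0],[0,0,0],[0,0,0],[0,0,0],[0,0,0]]}' 95
python3 - <<'E'
from h import *
for n in('scene','top'):
    p,d,w=snap(n)
    print(n,'whisk',band(w,(.642,-.118),.03,.12,.14),band(w,(.642,-.118),.04,.024,.05),'low',band(w,(.445,-.217),.04,.045,.06))
    if n=='scene':cv2.imwrite('pics/a4.png',cv2.resize(p[150:340,150:370,::-1],(690,600),interpolation=cv2.INTER_CUBIC))
E
```

```text
time: 12.82
tcp_pos: [0.6418, -0.1206, 0.0893]
orientation: [0.707, 0.707, 0.0, 0.0]
contact_force: [-0.5, -0.5, 4.0]
grip_width: 0.0237
time: 13.32
tcp_pos: [0.6416, -0.1205, 0.089]
orientation: [0.707, 0.707, -0.0, -0.0]
contact_force: [0.5, 0.5, 0.0]
grip_width: 0.0552
time: 14.45
tcp_pos: [0.4464, -0.2303, 0.2193]
orientation: [0.707, 0.707, 0.0, 0.0]
contact_force: [-0.1, 0.8, -0.7]
grip_width: 0.0884
scene whisk (110, array([ 643. , -120.2,  126.4,  642. , -119. ,   12.6])) (214, array([ 651.8, -135. ,   36.9,  643. , -121.4,   26.9])) low (466, array([ 448.5, -221.3,   52. ,  445.2, -218.1,   30. ]))
top whisk (56, array([ 641.5, -116.6,  126.7,  641.7, -117.5,   12.8])) (49, array([ 624.6, -109.8,   38.4,  641. , -116.2,   26.7])) low (113, array([ 452.4, -202.3,   51.8,  448.6, -207.5,   27.8]))
```

View pics/a4.png

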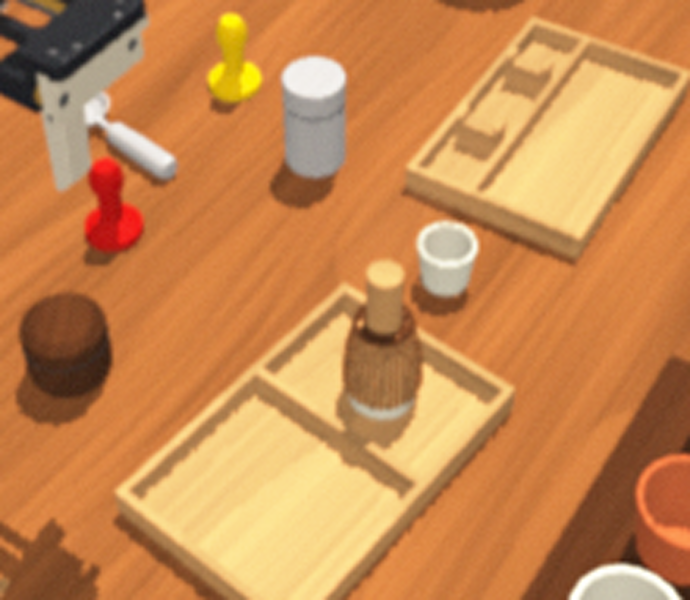

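The whisk sits upright on the holder at (383,345). The low caddy is still at (66,343).

```bash
python3 -m creep '{"linear":[[1.3,-0.1,4],[1.3,-0.1,9],[1.3,-0.1,13],[1.3,-0.1,13]],"rotation":[[0,0,0],[0,0,0],[0,0,0],[0,0,0]]}' 100
python3 -m creep '{"linear":[[0,0,3],[0,0,6],[0,0,7.6],[0,0,7.6],[0,0,7.6]],"rotation":[[0,0,0],[0,0,0],[0,0,0],[0,0,0],[0,0,0]]}'
python3 -m creep '{"linear":[[0,0,0],[0,0,0],[0,0,0],[0,0,0]],"rotation":[[0,0,0],[0,0,0],[0,0,0],[0,0,0]]}' 0 25
python3 -m creep '{"linear":[[0,0,-3],[0,0,-6],[0,0,-6],[0,0,-6]],"rotation":[[0,0,0],[0,0,0],[0,0,0],[0,0,0]]}'
```

```text
time: 15.05
tcp_pos: [0.4441, -0.2162, 0.0867]
orientation: [0.707, 0.708, -0.001, -0.002]
contact_force: [0.3, -0.2, 0.8]
grip_width: 0.0932
time: 15.68
tcp_pos: [0.4456, -0.2176, 0.0143]
orientation: [0.707, 0.707, 0.0, 0.001]
contact_force: [-0.3, 0.1, -0.3]
grip_width: 0.0928
time: 16.18
tcp_pos: [0.4447, -0.2176, 0.0132]
orientation: [0.707, 0.707, 0.0, 0.0]
contact_force: [0.7, 0.0, 3.7]
grip_width: 0.0588
time: 16.68
tcp_pos: [0.4445, -0.2173, 0.0726]
orientation: [0.707, 0.707, -0.0, -0.0]
contact_force: [-0.3, 0.8, -2.1]
grip_width: 0.0587
```

```bash
python3 -m creep '{"linear":[[-0.5,6,0],[-1,12,0],[-1.2,18.5,0],[-1.2,18.5,0],[-1.2,18.5,0],[-1.2,18.5,0]],"rotation":[[0,0,0],[0,0,0],[0,0,0],[0,0,0],[0,0,0],[0,0,0]]}'
python3 -m creep '{"linear":[[0,0,2.5],[0,0,4.3],[0,0,5],[0,0,5.2],[0,0,5.3],[0,0,5.3]],"rotation":[[0,0,0],[0,0,0],[0,0,0],[0,0,0],[0,0,0],[0,0,0]]}'
```

```text
time: 17.42
tcp_pos: [0.6276, -0.2298, 0.0723]
orientation: [0.708, 0.707, -0.001, -0.001]
contact_force: [-0.2, -0.2, -1.9]
grip_width: 0.0586
time: 18.18
tcp_pos: [0.6299, -0.2297, 0.0206]
orientation: [0.707, 0.707, 0.0, 0.0]
contact_force: [0.2, -0.5, -1.9]
grip_width: 0.0589
```

```bash
python3 -m creep '{"linear":[[0,0,0.1],[0,0,0.1],[0,0,0.1]],"rotation":[[0,0,0],[0,0,0],[0,0,0]]}'
python3 -m creep '{"linear":[[0,0,0],[0,0,0],[0,0,0]],"rotation":[[0,0,0],[0,0,0],[0,0,0]]}' 85
python3 -m creep '{"linear":[[0,0,-4],[0,0,-9],[0,0,-14],[0,-5,-16],[4,-10,-16],[9,-14,-16],[14,-16.4,-16],[20,-16.4,-16],[26,-16.4,-16],[29,-16.4,-16],[29,-16.4,-16],[29,-16.4,-16]],"rotation":[[0,0,0],[0,0,0],[0,0,0],[0,0,0],[0,0,0],[0,0,0],[0,0,0],[0,0,0],[0,0,0],[0,0,0],[0,0,0],[0,0,0]]}'
python3 - <<'E'
from h import *
for n in('scene','top'):
    p,d,w=snap(n)
    print(n,'low',band(w,(.63,-.23),.04,.05,.07),'tall',band(w,(.4655,.0605),.04,.08,.095))
E
```

```text
time: 18.55
tcp_pos: [0.6299, -0.2296, 0.0193]
orientation: [0.707, 0.707, 0.0, 0.0]
contact_force: [0.4, 0.5, 0.1]
grip_width: 0.0591
time: 18.92
tcp_pos: [0.6297, -0.2296, 0.0191]
orientation: [0.707, 0.707, 0.0, 0.0]
contact_force: [-0.4, -1.5, -0.0]
grip_width: 0.0785
time: 20.42
tcp_pos: [0.4656, 0.0596, 0.1792]
orientation: [0.707, 0.707, -0.0, 0.0]
contact_force: [0.6, -0.4, 0.4]
grip_width: 0.0794
scene low (631, array([ 632.9, -233.4,   58.1,  629.3, -230.5,   30.5])) tall (230, array([466.6,  57.2,  84.9, 466. ,  59.1,  26.5]))
top low (287, array([ 628.2, -226.7,   57.8,  629.3, -227.1,   30.1])) tall (0, None)
```

```bash
python3 - <<'E'
from h import *
print(ray('top',[[342*.64,371*.64]],.065))
E
python3 -m creep '{"linear":[[0.05,0,3],[0.05,0,6],[0.05,0,8],[0.05,0,8]],"rotation":[[0,0,0],[0,0,0],[0,0,0],[0,0,0]]}' 72
```

```text
[[0.3544996  0.09580825 0.065     ]]
time: 21.02
tcp_pos: [0.4651, 0.0595, 0.0982]
orientation: [0.708, 0.706, -0.001, -0.001]
contact_force: [0.3, -0.6, 0.8]
grip_width: 0.0671
```

```bash
python3 -m creep '{"linear":[[0.05,0,3],[0.05,0,5.5],[0.05,0,6.2],[0.05,0,6.2],[0.05,0,6.2]],"rotation":[[0,0,0],[0,0,0],[0,0,0],[0,0,0],[0,0,0]]}'
python3 -m creep '{"linear":[[0,0,0],[0,0,0],[0,0,0],[0,0,0]],"rotation":[[0,0,0],[0,0,0],[0,0,0],[0,0,0]]}' 0 30
python3 -m creep '{"linear":[[0,0,-3],[0,0,-6],[0,0,-6],[0,0,-6]],"rotation":[[0,0,0],[0,0,0],[0,0,0],[0,0,0]]}'
python3 -m creep '{"linear":[[4.2,6,0],[8.4,12,0],[12.8,17.8,0],[12.8,17.8,0],[12.8,17.8,0],[12.8,17.8,0],[12.8,17.8,0]],"rotation":[[0,0,0],[0,0,0],[0,0,0],[0,0,0],[0,0,0],[0,0,0],[0,0,0]]}'
```

```text
time: 21.65
tcp_pos: [0.4662, 0.0614, 0.038]
orientation: [0.707, 0.707, 0.001, 0.0]
contact_force: [-0.2, 0.2, 0.5]
grip_width: 0.0667
time: 22.15
tcp_pos: [0.4657, 0.0616, 0.0374]
orientation: [0.707, 0.707, 0.0, 0.0]
contact_force: [-2.0, -0.1, 6.3]
grip_width: 0.0494
time: 22.65
tcp_pos: [0.4654, 0.0617, 0.0966]
orientation: [0.707, 0.707, -0.0, -0.0]
contact_force: [-0.6, 0.3, -1.9]
grip_width: 0.0495
time: 23.52
tcp_pos: [0.6427, 0.1883, 0.0966]
orientation: [0.708, 0.707, -0.001, -0.0]
contact_force: [0.7, -0.7, -1.9]
grip_width: 0.0498
```

```bash
python3 -m creep '{"linear":[[0.05,0.05,2.5],[0.05,0.05,4.3],[0.05,0.05,5],[0.05,0.05,5.3],[0.05,0.05,5.4],[0.05,0.05,5.4]],"rotation":[[0,0,0],[0,0,0],[0,0,0],[0,0,0],[0,0,0],[0,0,0]]}'
python3 -m creep '{"linear":[[0,0,0],[0,0,0],[0,0,0]],"rotation":[[0,0,0],[0,0,0],[0,0,0]]}' 75
python3 -m creep '{"linear":[[0,0,-5],[0,0,-11],[0,0,-16],[-6,-2,-16],[-12,-4,-16],[-18,-6,-16],[-24,-8,-16],[-30,-10,-16],[-36,-12,-16],[-42,-14,-16],[-48,-16,-16],[-54,-17.7,-16]],"rotation":[[0,0,0],[0,0,0],[0,0,0],[0,0,0.16],[0,0,0.32],[0,0,0.48],[0,0,0.64],[0,0,0.8],[0,0,0.96],[0,0,1.12],[0,0,1.28],[0,0,1.44]]}'
python3 - <<'E'
from h import *
for n in('scene','top'):
    p,d,w=snap(n)
    print(n,'tall',band(w,(.643,.188),.04,.08,.097))
    if n=='scene':cv2.imwrite('pics/a5.png',cv2.resize(p[:,:,::-1],(800,600),interpolation=cv2.INTER_CUBIC))
E
```

```text
time: 24.28
tcp_pos: [0.6445, 0.19, 0.0436]
orientation: [0.707, 0.707, 0.0, 0.0]
contact_force: [-0.1, 0.5, -1.3]
grip_width: 0.0494
time: 24.65
tcp_pos: [0.6443, 0.1901, 0.0432]
orientation: [0.707, 0.707, 0.0, 0.0]
contact_force: [-0.0, -0.4, -0.7]
grip_width: 0.069
time: 26.15
tcp_pos: [0.4681, -0.3461, 0.2033]
orientation: [0.998, 0.063, 0.0, -0.0]
contact_force: [0.7, 0.1, 0.3]
grip_width: 0.0696
scene tall (270, array([646.1, 182.7,  89.6, 643.3, 186.7,  26.4]))
top tall (217, array([643.6, 189.1,  90.8, 644.7, 189.3,  25.4]))
```

View pics/a5.png

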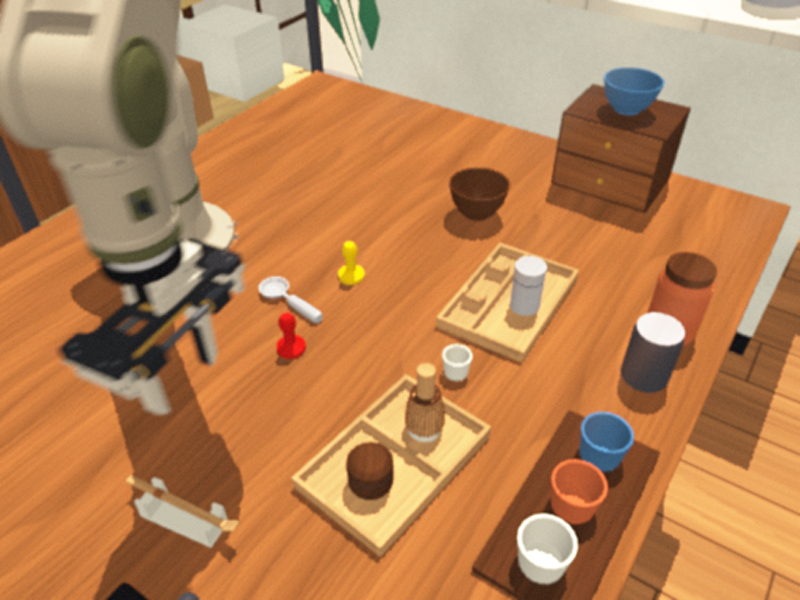

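The low caddy (370,470), whisk (425,405) and steel caddy (528,285) are all placed. The scoop is at (181,503), and the gripper is coming in from the +y side.

```bash
python3 -m creep '{"linear":[[-0.9,4.9,0],[-0.9,4.9,4],[-0.9,4.9,9],[-0.9,4.9,12],[-0.9,4.9,12],[-0.9,4.9,12]],"rotation":[[0,0,0],[0,0,0],[0,0,0],[0,0,0],[0,0,0],[0,0,0]]}' 45
python3 - <<'E'
from h import *
p,d,w=snap('scene');cv2.imwrite('pics/a6.png',cv2.resize(p[220:384,40:230,::-1],(690,596),interpolation=cv2.INTER_CUBIC))
E
```

```text
time: 27.0
tcp_pos: [0.4667, -0.3946, 0.0842]
orientation: [0.998, 0.065, 0.0, 0.0]
contact_force: [0.2, -0.6, 0.3]
grip_width: 0.0418
```

View pics/a6.png

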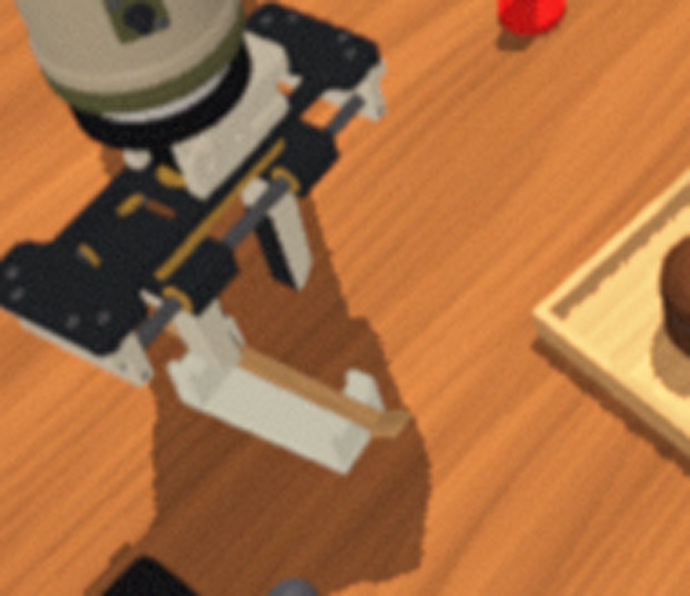

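The open fingers at (205,340) and (295,270) straddle the scoop, which runs from (180,360) to (400,425), between the blocks.

```bash
python3 -m creep '{"linear":[[-0.1,0.1,2.5],[-0.1,0.1,4.5],[-0.1,0.1,5.8],[-0.1,0.1,6.1],[-0.1,0.1,6.1],[-0.1,0.1,6.1]],"rotation":[[0,0,0],[0,0,0],[0,0,0],[0,0,0],[0,0,0],[0,0,0]]}'
python3 -m creep '{"linear":[[0,0,0],[0,0,0],[0,0,0],[0,0,0],[0,0,0]],"rotation":[[0,0,0],[0,0,0],[0,0,0],[0,0,0],[0,0,0]]}' 0 15
python3 -m creep '{"linear":[[0,0,-2],[0,0,-4],[0,0,-8],[0,0,-12],[0,0,-12]],"rotation":[[0,0,0],[0,0,0],[0,0,0],[0,0,0],[0,0,0]]}'
python3 - <<'E'
from h import *
s=get_state();g=s['tcp_pos'];print(s['grip_width'])
for n in('scene','top'):
    p,d,w=snap(n)
    if n=='scene':cv2.imwrite('pics/a7.png',cv2.resize(p[160:350,40:250,::-1],(662,600),interpolation=cv2.INTER_CUBIC))
    hsv=cv2.cvtColor(p,cv2.COLOR_RGB2HSV)
    m=(np.hypot(w[...,0]-g[0],w[...,1]-g[1])<.1)&(abs(w[...,1]-g[1]-.13*(w[...,0]-g[0]))<.02)&(w[...,2]>g[2]-.02)&(w[...,2]<g[2]+.03)&(hsv[...,1]>90)
    q=w[m]
    if len(q)>5:
        f=np.linalg.svd(q-q.mean(0))[2][0];t=(q-g)@f*np.sign(f[0]);print(n,len(q),f,t.min(),t.max(),q[:,2].mean()-g[2])
E
```

```text
time: 27.8
tcp_pos: [0.4656, -0.3956, 0.0226]
orientation: [0.998, 0.065, 0.0, 0.0]
contact_force: [-0.7, 0.5, -0.7]
grip_width: 0.0417
time: 28.42
tcp_pos: [0.4654, -0.3953, 0.0221]
orientation: [0.998, 0.065, 0.0, -0.0]
contact_force: [-0.0, -0.6, 1.8]
grip_width: 0.0097
time: 29.05
tcp_pos: [0.4664, -0.3966, 0.1462]
orientation: [0.998, 0.065, 0.002, 0.002]
contact_force: [-0.8, -0.9, -0.7]
grip_width: 0.0096
0.009608996245560938
scene 324 [0.98933523 0.13856856 0.04488373] -0.06885644737468315 0.08344605661264007 0.012970665170340956
top 89 [-0.99181209 -0.1276193   0.0047008 ] -0.08335407666077768 -0.02737462123641983 0.008753598017757436
```

View pics/a7.png

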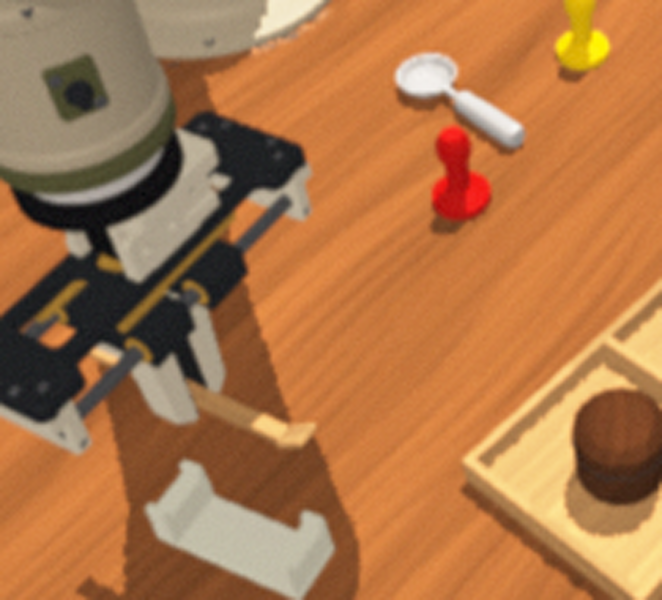

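The scoop is held level, running from (100,355) to (300,435), with the rest left behind.

```bash
python3 -m creep '{"linear":[[0,0,-4],[1.8,-5.6,-6],[3.6,-11.2,-6],[5.4,-16.8,-6],[7.2,-22.4,-6],[9,-28,-6],[10.8,-33.6,-6],[12.6,-39.2,-6],[14.4,-44.8,-6],[16.2,-50.4,-6],[18.1,-56.3,-6],[18.1,-56.3,-6]],"rotation":[[0,0,0],[0,0,-0.15],[0,0,-0.3],[0,0,-0.45],[0,0,-0.6],[0,0,-0.75],[0,0,-0.9],[0,0,-1.05],[0,0,-1.2],[0,0,-1.35],[0,0,-1.476],[0,0,-1.476]]}'
python3 -m creep '{"linear":[[0,0,0],[0,0,0]],"rotation":[[0,0,0],[0,0,0]]}'
```

```text
time: 30.65
tcp_pos: [0.5708, 0.1923, 0.2006]
orientation: [0.691, 0.723, -0.0, -0.001]
contact_force: [-0.5, -0.5, -0.6]
grip_width: 0.0099
time: 30.9
tcp_pos: [0.5711, 0.1846, 0.2019]
orientation: [0.695, 0.719, -0.001, 0.0]
contact_force: [-0.1, 0.8, 0.2]
grip_width: 0.0096
```

```bash
python3 -m creep '{"linear":[[0.1,0.1,4],[0.1,0.1,9],[0.1,0.1,13],[0.1,0.1,15],[0.1,0.1,15],[0.1,0.1,15]],"rotation":[[0,0,0],[0,0,0],[0,0,0],[0,0,0],[0,0,0],[0,0,0]]}'
python3 - <<'E'
from h import *
p,d,w=snap('scene');cv2.imwrite('pics/a8.png',cv2.resize(p[90:260,230:420,::-1],(670,600),interpolation=cv2.INTER_CUBIC))
E
```

```text
time: 31.65
tcp_pos: [0.5729, 0.1867, 0.053]
orientation: [0.695, 0.719, 0.0, 0.0]
contact_force: [0.5, -0.1, -0.8]
grip_width: 0.0096
```

View pics/a8.png

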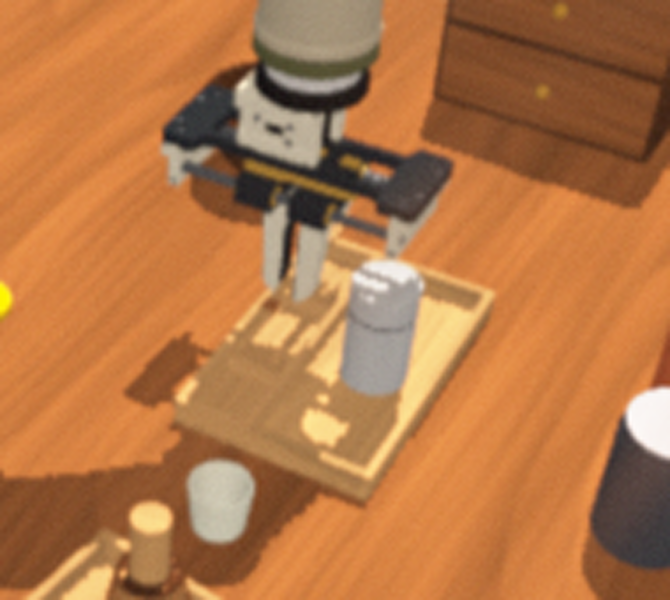

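```bash
python3 - <<'E'
from h import *
g=get_state()['tcp_pos']
for n in('scene','top'):
    p,d,w=snap(n)
    a=np.radians(92);u=np.array([np.cos(a),np.sin(a)]);r=w[...,:2]-g[:2]
    t=r@u;s=r@np.array([-u[1],u[0]])
    for lo in range(-100,100,20):
        m=(t*1000>=lo)&(t*1000<lo+20)&(abs(s)<.025)&(w[...,2]>.045)&(w[...,2]<.09)
        if m.sum()>1:print(n,lo,m.sum(),t[m].min().round(3),t[m].max().round(3),'s',s[m].mean().round(4),'z',w[m][:,2].mean().round(3),p[m].mean(0).round())
    m=(t>-.11)&(t<.11)&(abs(s)<.03)&(w[...,2]>.12);print(n,'high',m.sum())
    m=(w[...,0]>.6)&(w[...,0]<.7)&(abs(w[...,1]-.187)<.05)&(w[...,2]>.095);print('body low z',n,np.nanmin(w[m][:,2]) if m.any() else None)
E
```

```text
scene -100 12 -0.086 -0.08 s -0.0004 z 0.064 [175. 128.  79.]
scene -80 27 -0.079 -0.06 s -0.0007 z 0.065 [184. 135.  83.]
scene -60 25 -0.059 -0.04 s -0.0006 z 0.066 [180. 130.  79.]
scene -40 24 -0.04 -0.02 s -0.0005 z 0.065 [167. 115.  70.]
scene -20 141 -0.018 -0.0 s -0.0014 z 0.073 [172. 153. 128.]
scene 0 24 0.0 0.011 s -0.0055 z 0.073 [174. 137. 100.]
scene 40 4 0.053 0.06 s -0.004 z 0.064 [194. 154. 108.]
scene 60 12 0.062 0.071 s -0.0026 z 0.065 [222. 170. 110.]
scene high 4573
body low z scene 0.09550894545297128
top -100 4 -0.082 -0.082 s 0.0002 z 0.068 [138. 111.  78.]
top -80 28 -0.079 -0.06 s -0.0008 z 0.065 [140. 113.  80.]
top -60 20 -0.058 -0.042 s -0.0002 z 0.065 [140. 112.  79.]
top -40 17 -0.04 -0.027 s -0.0005 z 0.065 [126.  93.  62.]
top 60 23 0.06 0.08 s 0.0014 z 0.068 [179. 152. 115.]
top high 969
body low z top 0.13844187827743526
```

```bash
python3 -m creep '{"linear":[[0,0,0.8],[0,0,1.6],[0,0,2.2],[0,0,2.6],[0,0,2.8],[0,0,2.9],[0,0,2.9]],"rotation":[[0,0,0],[0,0,0],[0,0,0],[0,0,0],[0,0,0],[0,0,0],[0,0,0]]}'
python3 -m creep '{"linear":[[0,0,0.1],[0,0,0.1]],"rotation":[[0,0,0],[0,0,0]]}'
```

```text
time: 32.67
tcp_pos: [0.5724, 0.1875, 0.0231]
orientation: [0.694, 0.72, 0.0, 0.0]
contact_force: [-0.0, 0.4, -0.1]
grip_width: 0.0096
time: 32.92
tcp_pos: [0.5724, 0.1876, 0.0221]
orientation: [0.694, 0.72, 0.0, 0.0]
contact_force: [0.0, -0.6, 0.2]
grip_width: 0.0097
```

```bash
python3 -m creep '{"linear":[[0,0,0.05],[0,0,0.05],[0,0,0.05]],"rotation":[[0,0,0],[0,0,0],[0,0,0]]}' 25
python3 -m creep '{"linear":[[0,0,-3],[0,0,-9],[0,0,-15],[0,-5,-20],[0,-11,-22],[0,-13,-22],[0,-13,-22],[0,-13,-22]],"rotation":[[0,0,0],[0,0,0],[0,0,0],[0,0,0],[0,0,0],[0,0,0],[0,0,0],[0,0,0]]}'
python3 - <<'E'
from h import *
for n in('scene','top'):
    p,d,w=snap(n)
    for k,xy,z in(('low',(.63,-.23),.05),('tall',(.643,.188),.08),('whisk',(.642,-.118),.118),('cup',(.622,.003),.01),('bowl',(.445,.388),.06)):
        print(n,k,band(w,xy,.065 if k=='bowl' else .04,z,z+.03 if k!='bowl' else .08))
    m=(abs(w[...,0]-.5725)<.03)&(abs(w[...,1]-.1855)<.11)&(w[...,2]>.0315)&(w[...,2]<.055)
    a=np.radians(92);u=np.array([np.cos(a),np.sin(a)]);r=w[m][:,:2]-[.5725,.1855];t=r@u;s=-r@np.array([-u[1],u[0]])
    print('scoop',t.min(),t.max(),[(lo,s[(t*1000>=lo)&(t*1000<lo+25)].mean().round(4)) for lo in range(-75,75,25)],w[m][:,2].mean())
    c=p[90:260,230:420] if n=='scene' else p[110:200,130:370]
    cv2.imwrite(f'pics/f_{n}.png',cv2.resize(c[:,:,::-1],(670,600) if n=='scene' else (800,300),interpolation=cv2.INTER_CUBIC))
E
```

```text
time: 33.3
tcp_pos: [0.5724, 0.1875, 0.0216]
orientation: [0.694, 0.72, 0.0, 0.0]
contact_force: [0.4, -0.8, 1.0]
grip_width: 0.023
time: 34.3
tcp_pos: [0.4434, 0.1832, 0.2417]
orientation: [0.694, 0.72, 0.001, 0.0]
contact_force: [0.7, 0.6, -0.3]
grip_width: 0.0233
scene low (631, array([ 632.8, -233.5,   58. ,  630.5, -229.7,   30.7]))
scene tall (265, array([646. , 182.8,  89.9, 644.3, 186.9,  26.3]))
scene whisk (117, array([ 642.9, -120.9,  126.1,  642.4, -119. ,   12.5]))
scene cup (300, array([621.8,   2.5,  27. , 622.6,   2.9,  23.9]))
scene bowl (280, array([444.6, 390.2,  66.6, 445.6, 385.9,  61. ]))
scoop -0.0856938417461022 0.08685805478512407 [(-75, np.float64(0.0005)), (-50, np.float64(0.0008)), (-25, np.float64(0.0004)), (0, np.float64(0.0003)), (25, np.float64(-0.0011)), (50, np.float64(0.0009))] 0.03511297035080627
top low (280, array([ 628.7, -227. ,   57.8,  630.3, -227.3,   30.2]))
top tall (225, array([643.5, 188.7,  90.8, 644.3, 189.2,  25.7]))
top whisk (58, array([ 641.4, -116.9,  126.1,  642.1, -116.9,   12. ]))
top cup (83, array([627.6,   3.5,  27.7, 622.7,   3.8,  22. ]))
top bowl (104, array([454.5, 433.4,  67.6, 450.2, 419. ,  45.7]))
scoop -0.0809489513754585 0.03316229792828781 [(-75, np.float64(-0.0002)), (-50, np.float64(-0.0007)), (-25, np.float64(0.0004)), (0, np.float64(-0.0006)), (25, np.float64(-0.0005)), (50, np.float64(nan))] 0.03500566318753637<stdin>:8: RuntimeWarning: Mean of empty slice.
  ret = ret.dtype.type(ret / rcount)
```

View pics/f_scene.png

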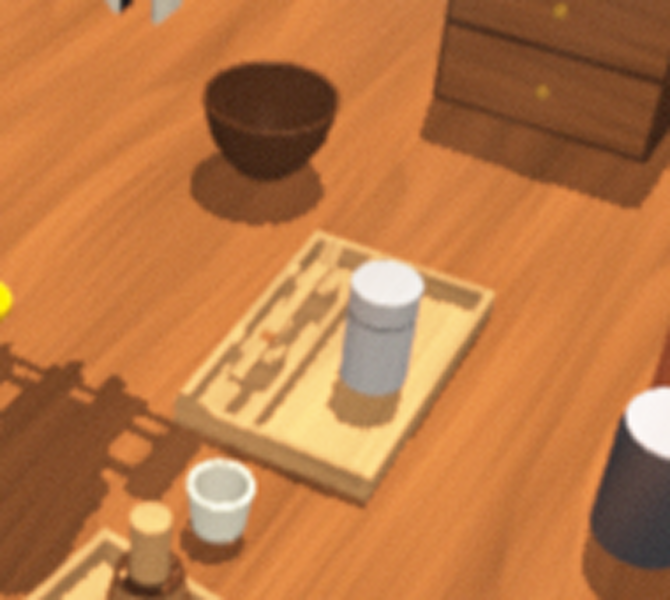

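View pics/f_top.png

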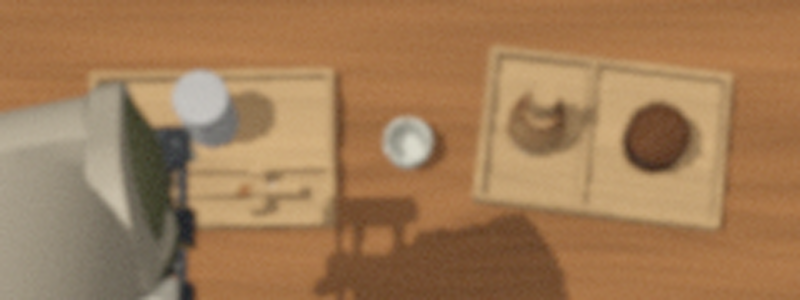

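The scene view shows the scoop lying across both cradle blocks, from about (325,245) to (235,405), and the steel caddy upright at (384,330). The top view shows the whisk at (540,122) and the dark caddy at (656,136) centred in their wells, and the cup unmoved at (408,141).

```bash
python3 -c "
from rig import *
print(close_job())"
```

```text
the job is handed in; nothing more can be done
None
```

Both tea sets are made up and the job was handed in at about 34 s of the 144 s allowed. I stood the holder in the small well and set the whisk on it, then placed the low caddy, the tall caddy and finally the scoop.

Last checks, with the gripper clear of everything:

| Item | Measured position (mm) | Target position (mm) |
|---|---|---|
| Whisk on holder, upright, top at 127 mm | (642, -118) | (642, -118) |
| Low caddy | (630, -228.5) | (630, -229.5) |
| Tall caddy | (644, 188) | (643.5, 188) |
| Scoop | within about 1 mm of the cradle axis, about 1 mm from centre lengthwise, top about 35 mm up | cradle centre, top 34 mm up |

- **Bowl and cup:** the cup is unmoved in both views. The bowl is unmoved in the scene view, but in the top view it was partly hidden by the arm, so its figure there was not usable.
- **Camera disagreement:** the two cameras disagree by about 2–3 mm in y, within the stated calibration. I averaged them for the positions above.
- **Scoop:** the top view also hid one end of it, so its lengthwise centring comes from the scene view and the gripper position at release.
- **Forces:** the contact force after each move stayed below about 8 N.

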